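# Hang the wafer clamp ring on its spring-keeper hook

## Robot

A 6-joint arm with a two-finger parallel gripper is mounted at the origin on a cart in front of the work surface, level with it; the furniture and walls round the work are solid. World frame = base frame: x ahead of the robot, y to its left, z up, the work surface at z = 0. Lengths are in m, angles in degrees, forces in N, time in s.
With the tool pointing down it reaches from about 0.4 to 0.825 m from the base axis. Payload 7 kg.
Tool frame: the origin (TCP) lies midway between the tips of the shut fingers; the grasp point (between the pads) lies ctrl.tcp_to_grasp behind it (ctrl.tcp_to_grasp is the distance from the TCP to the grasp point, in m); z points along the fingers, y is the line along which they close (so a half turn about z gives the same grasp; the last joint's range is limited). The gripper opens to 88 mm and grips with 3 to 60 N. Pads are 19 mm wide; open, the fingers measure 130 mm over their backs; the gripper's body (78 mm by 193 mm) begins 47 mm behind the grasp point.
Start: joints at [-50.013, 20.546, 0.682, 0, -70.136, -16.507], TCP at [0.269, -0.619, 0.227] pointing down, gripper open.
Joint ranges: [-176.03, 176.03], [-82.01, 121.73], [-58.28, 71.71], [-173.87, 95.51], [-174.79, -0.11], [-173.66, 173.66]. Speed limits (degrees/s): [136.94, 136.94, 172.46, 180, 180, 180].

## Interface

Orientations are given as [roll, pitch, yaw] about the fixed x, y, z axes, in that order (R = Rz(yaw) Ry(pitch) Rx(roll)).
In Python, from plant import ctrl, imaging, close_job gives the robot as it stands.
- The arm moves only by the shell command python3 -m crank 'ROWS'. ROWS is JSON, a list of rows, each a list of 3 entries, a list of its own where there are three numbers: the shift along the world's x, y, z in m, then the turn, a rotation vector about the world's x, y, z in degrees, then the opening, from -1 (shut) to 1 (fully open), so that 0 is half open. A call has 1 to 12 rows; each row shifts and turns the commanded pose from where the row before left it; what a row does not reach is not made up. A row lasts 1/10 s, in which the tool goes at most 50 mm and 8.59 degrees, less where a joint would pass 70% of its speed; a pose out of reach is approached as far as the arm can. A call is refused whole if a number of a shift passes 0.05 or a number of a turn 8.59, either way. A call with a gripper value outside its range is refused whole. The fingers move at their own pace and stop on an object; the grip force is fixed at half the most. Time passes only in rows, so rows that do not move let the fingers close. It gives the time, the measured TCP pose, the force, the opening and the grip force at its end, in the units of the state.
- ctrl.get_obs(): the state, without advancing time (a new reading comes with each control period).
- imaging.snapshot(name): name is "scene" or "top"; returns (picture, depth): 400x640x3 uint8, blue, green, red; 400x640 float32, m along the optical axis (not along the pixel's ray), 0 where there is no reading.
- imaging.camera_model(name): a dict with "mtx" (3x3 intrinsics, pixels), "R" (3x3) and "t" (3): a world point X has camera coordinates R X + t. Camera axes: x right, y down, z forward; pixel columns grow to the right and rows downward; lengths in m; the calibration is good to about 2 mm. A picture is of the moment at which its call begins. camera_model takes no time and is no camera call.
- close_job(): hands the job in; it is judged then, once.
The state is a dict: "clock": time; "joint_pos": joint angles; "qvel": joint speeds; "tau": joint torques, N m; "tool_pos": TCP position; "orientation": TCP orientation; "force": force on the tool from outside, world axes, zero at the start; "moment": the same for the moment, N m; "opening": finger opening in m; "gripper_force": force on a finger pad.
Only numpy, scipy, OpenCV 4.12 (cv2) and the standard library are available. Lean on these libraries where they do the work, as an engineer would, in place of code of your own. Each camera call takes 0.05 s, during which the arm holds its last target. There are 200 camera calls.

## Task

Lift the flat aluminium clamp ring out of its cradle by the top of its rim, carry it over the upturned tip of the J-hook on the stand, and press the rim gently down between the tip and the spring keeper until it is fully home on the hook's seat, then let go so that the ring hangs there. The hook's height has been set anew, so feel for the seat and never push on the hook with more than about 25 N; leave the other things on the bench where they are.

Things in the scene. Friction and masses are not known exactly. Their poses are not given: they have to be found in the camera images.
- ring_center (a point): Centre of the loose flat aluminium clamp ring: outer diameter 166 mm, hole 98 mm (rim 34 mm wide), 10 mm thick, about 0.25 kg. At the start it stands on edge in its cradle's slot. Own z = the ring's axis (level at the start, pointing away from the robot give or take yaw), own -x up. Home on the hook, this centre is 49 mm below the seat.
- ring_top (a point): Uppermost point of the ring's outer edge at the start, 83 mm above the centre, mid-thickness; same axes. Pinch the rim here across its 10 mm thickness. When home, the hook's tip and keeper cover the inner 13 mm of the 34 mm wide rim, so only the outer 21 mm is free for fingers (stay within the outer 18 mm).
- cradle: Grey plastic cradle fixed to the bench, 64 x 124 x 38 mm high, origin at the centre of its underside; own y axis runs along its slot. The slot is 12 mm wide, its floor 8 mm above the bench and its walls up to 38 mm; the ring stands in it and comes out straight up. Cradle and stand stand side by side, either one left.
- hook_stand: Fixed stand carrying the J-hook. Origin on the bench straight below the centre of the hook's seat; own z up, own +x from the hook's upturned tip along its arm to the tube, own y across. The seat, a small level white pad, is at a height set anew each time between 170 and 210 mm above the bench, NOT reported. Hook 14 mm wide; it reaches 19 mm below the seat. Approach from the tip side.
- keeper (a joint): Travel of the spring keeper (m), 0 relaxed, 0.002 with the rim home; it pushes the rim against the tip with 3 to 4 N. Pushing the rim in takes 3 to 7 N downward, more than the ring's weight, from 8 to 5 mm above the seat, then less. The white seat pad is spring-backed, damped: it carries the ring, yields from 5 N on by 1.5 N per mm, then stops hard after 4 mm (11 N).
- gel_box: bystander: small flat plastic box with clear lid, 54 x 52 x 14 mm, loose, origin centre of underside
- dish: bystander: clear round dish 55 mm across, 12 mm high, loose, origin centre of underside
- tape_roll: bystander: roll of clear film tape 60 mm across, 12 mm high, loose, origin centre of underside
- memory_stick: bystander: small black memory stick 17 x 52 x 8 mm, loose, origin centre of underside
- hook_mid (a point): Point on the stand straight over its origin, 190 mm above the bench: the middle of the seat's height range, not the seat itself. Stand's axes. In front of the seat (x = -5 mm) is the fixed tip, behind it (x = +3 mm) the spring keeper: walls up to 5 mm above the seat, then leaning outwards 35 degrees up to 13 mm above it. Mouth x = -10.6 to +8.6 mm; a rim aimed at x = +1 mm goes in most easily.
- tube_top (a point): Top of the collar of the stand's upright tube, 132 mm above the bench, 72 mm behind the seat. Above it the hook's 10 mm shank rises and bends into a level arm, its top 10 mm below the seat. The keeper's spring housing (20 to 34 mm behind the seat, 20 mm wide) rises 5 mm above the seat.

How it is judged:
By the outcome, as a careful person would: the job done as asked, in the order asked, and still so for the second after the job is handed in, with the robot touching nothing.
It also fails if it takes over 51 s, if anything falls off the work surface, if the arm or the gripper's body presses on something with over 40 N, if the wrist force passes 120 N, or if a joint passes its speed limit or range.

## Working session

There is one attempt and no reset: what is moved stays moved. The work goes in short steps, Python scripts to look and compute and a shell command to move; the robot and the scene stay as the last step left them, time stands still between calls to the robot, and variables do not carry over. Pictures are saved under pics/ and viewed, at most 11 in all, crops included, and the job is handed in when it is done.

```bash
ls; mkdir -p pics; python3 - <<'E'
from plant import ctrl, imaging
import cv2,numpy as np
print(ctrl.get_obs(), ctrl.tcp_to_grasp)
for n in("scene","top"):
    p,d=imaging.snapshot(n); cv2.imwrite(f"pics/{n}0.png",p); np.save(f"pics/{n}0.npy",d); m=imaging.camera_model(n); print(n,m, -m["R"].T@m["t"])
E
```

```text
pics
{'clock': 0.0, 'joint_pos': array([-5.00130508e+01,  2.05925078e+01,  6.32630189e-01, -2.14139600e-02,
       -7.01377171e+01, -1.65098057e+01]), 'qvel': array([ 0.11175914,  0.05982106, -0.04390074,  0.01878102, -0.04625545,
        0.0082256 ]), 'tau': array([ 6.29128613e-05, -5.82717025e+01,  2.93048269e+01,  6.99714661e+00,
        6.68754205e-03, -1.69274049e-04]), 'tool_pos': array([ 0.26871039, -0.6186468 ,  0.22559785]), 'orientation': array([ 1.79900708e+02, -8.43692610e-03, -1.56530142e+02]), 'force': array([ 0.11635857, -0.1841261 , -0.34128193]), 'moment': array([ 0.02452915,  0.00904051, -0.02082134]), 'gripper_force': 0.0, 'opening': 0.08772467462534636} 0.0188
scene {'mtx': array([[500.06216852,   0.        , 321.77694788],
       [  0.        , 500.06216852, 210.00934287],
       [  0.        ,   0.        ,   1.        ]]), 'R': array([[ 0.58903309, -0.80773152,  0.02469439],
       [-0.33040533, -0.26860834, -0.90481041],
       [ 0.737477  ,  0.52480412, -0.425098  ]]), 't': array([-0.31481849,  0.27007783,  0.84015355])} [-0.34492026 -0.62265971  0.60929108]
top {'mtx': array([[365.28138235,   0.        , 316.8517115 ],
       [  0.        , 365.28138235, 195.20014073],
       [  0.        ,   0.        ,   1.        ]]), 'R': array([[-0.00225776, -0.99998851,  0.00422889],
       [-0.98687321,  0.00154522, -0.16148957],
       [ 0.16148118, -0.00453798, -0.98686536]]), 't': array([-0.04445269,  0.51289865,  0.92279804])} [ 0.35705105 -0.04105707  0.99369319]
```

View pics/scene0.png

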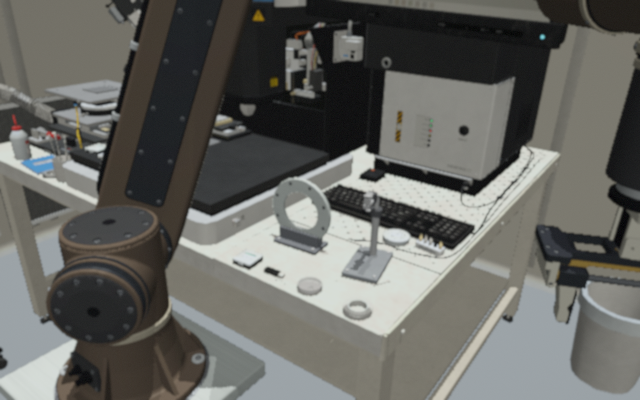

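View pics/top0.png

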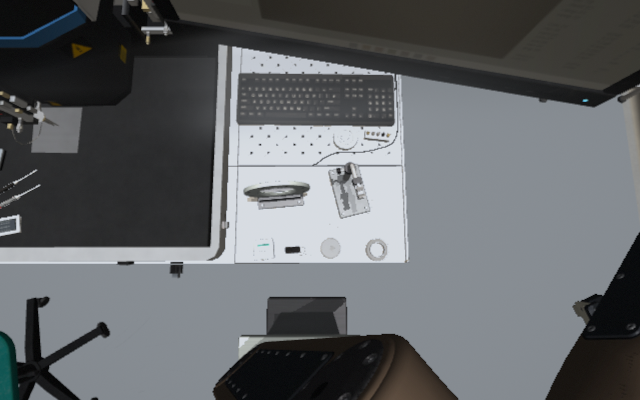

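The scene view shows the ring around (302,208) in its cradle, and the hook stand with its base at (368,265) and hook at (371,200). In the top view the ring is at (278,190) and the stand at (350,190), with the bystanders along row 248.

```bash
cat > h.py <<'E'
from plant import ctrl, imaging
import cv2,numpy as np
def ray(n,u,v):
    m=imaging.camera_model(n); R=m["R"]; c=-R.T@m["t"]
    d=R.T@np.linalg.inv(m["mtx"])@np.array([u,v,1.]); return c,d
def onz(n,u,v,z):
    c,d=ray(n,u,v); return c+d*(z-c[2])/d[2]
def cloud(n,d):
    m=imaging.camera_model(n); v,u=np.mgrid[:400,:640]
    p=np.stack([u,v,np.ones_like(u)],-1)@np.linalg.inv(m["mtx"]).T*d[...,None]
    return (p-m["t"])@m["R"]
def proj(n,X):
    m=imaging.camera_model(n); q=m["mtx"]@(m["R"]@np.array(X,float)+m["t"]); return q[:2]/q[2]
E
python3 - <<'E'
from h import *
s=cv2.imread("pics/scene0.png"); t=cv2.imread("pics/top0.png")
a=cv2.resize(s[170:290,265:400],None,fx=4,fy=4,interpolation=cv2.INTER_CUBIC)
b=cv2.resize(t[150:230,235:385],None,fx=5,fy=5,interpolation=cv2.INTER_CUBIC)
cv2.imwrite("pics/cs.png",a); cv2.imwrite("pics/ct.png",b)
P=cloud("top",np.load("pics/top0.npy"))
S=cloud("scene",np.load("pics/scene0.npy"))
for nm,Q,(r0,r1,c0,c1) in(("ringT",P,(175,215,238,315)),("standT",P,(155,222,322,375)),("ringS",S,(172,255,268,332)),("standS",S,(185,285,340,398))):
    q=Q[r0:r1,c0:c1].reshape(-1,3); print(nm,"bench z",np.median(q[abs(q[:,2])<.02,2]),"max",q[q[:,2]>.03][:,2].max())
    for lo,hi in((.005,.02),(.02,.045),(.05,.09),(.09,.13),(.13,.17),(.17,.19),(.19,.21),(.21,.24)):
        k=q[(q[:,2]>lo)&(q[:,2]<hi)]
        if len(k)>3: print(lo,hi,len(k),k.min(0).round(3),k.max(0).round(3),np.median(k,0).round(3))
E
```

```text
ringT bench z -0.0013212914879984316 max 0.9936931869845667
0.005 0.02 306 [ 0.483 -0.005  0.005] [0.539 0.118 0.02 ] [0.497 0.052 0.008]
0.02 0.045 352 [ 0.5   -0.006  0.02 ] [0.534 0.12  0.045] [0.514 0.058 0.037]
0.05 0.09 129 [ 0.507 -0.025  0.05 ] [0.529 0.136 0.09 ] [0.517 0.09  0.065]
0.09 0.13 112 [ 0.507 -0.026  0.091] [0.529 0.136 0.13 ] [0.518 0.012 0.114]
0.13 0.17 320 [ 0.508 -0.014  0.13 ] [0.528 0.127 0.17 ] [0.517 0.056 0.156]
0.17 0.19 48 [0.513 0.033 0.17 ] [0.523 0.079 0.175] [0.518 0.055 0.171]
standT bench z -1.4311227304194565e-05 max 0.9936931869845667
0.005 0.02 1136 [ 0.458 -0.187  0.005] [ 0.632 -0.066  0.019] [ 0.515 -0.125  0.011]
0.02 0.045 14 [ 0.558 -0.13   0.021] [ 0.567 -0.115  0.045] [ 0.559 -0.121  0.034]
0.05 0.09 23 [ 0.557 -0.132  0.05 ] [ 0.567 -0.115  0.089] [ 0.559 -0.121  0.072]
0.09 0.13 50 [ 0.552 -0.128  0.092] [ 0.575 -0.092  0.13 ] [ 0.559 -0.104  0.126]
0.13 0.17 84 [ 0.483 -0.144  0.13 ] [ 0.577 -0.094  0.17 ] [ 0.562 -0.121  0.134]
0.17 0.19 171 [ 0.482 -0.149  0.17 ] [ 0.56  -0.122  0.19 ] [ 0.519 -0.134  0.182]
0.19 0.21 48 [ 0.484 
[... 513 characters left out ...]
.19 29 [0.511 0.036 0.17 ] [0.524 0.074 0.174] [0.517 0.054 0.171]
standS bench z 0.0014412277185626337 max 0.6092910774768944
0.005 0.02 1764 [ 0.455 -0.19   0.005] [0.875 0.166 0.02 ] [ 0.554 -0.123  0.012]
0.02 0.045 958 [ 0.557 -0.136  0.02 ] [0.856 0.159 0.045] [0.78  0.021 0.026]
0.05 0.09 117 [ 0.556 -0.135  0.05 ] [ 0.571 -0.118  0.09 ] [ 0.561 -0.128  0.069]
0.09 0.13 165 [ 0.549 -0.138  0.09 ] [ 0.571 -0.096  0.13 ] [ 0.559 -0.127  0.119]
0.13 0.17 110 [ 0.483 -0.15   0.13 ] [ 0.577 -0.112  0.17 ] [ 0.562 -0.129  0.138]
0.17 0.19 137 [ 0.483 -0.151  0.17 ] [ 0.559 -0.124  0.19 ] [ 0.496 -0.143  0.179]
0.19 0.21 46 [ 0.482 -0.152  0.19 ] [ 0.522 -0.133  0.198] [ 0.502 -0.141  0.194]
```

View pics/cs.png

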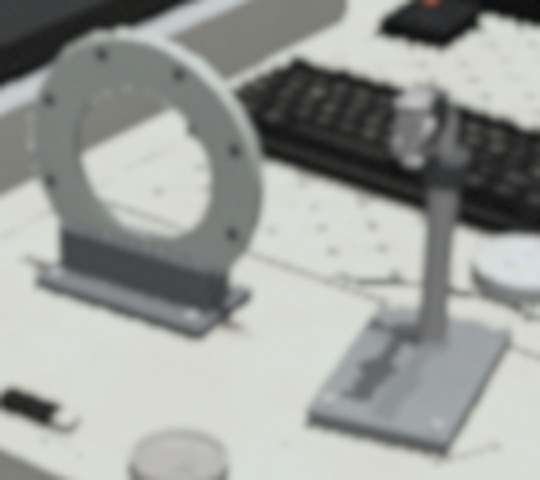

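View pics/ct.png

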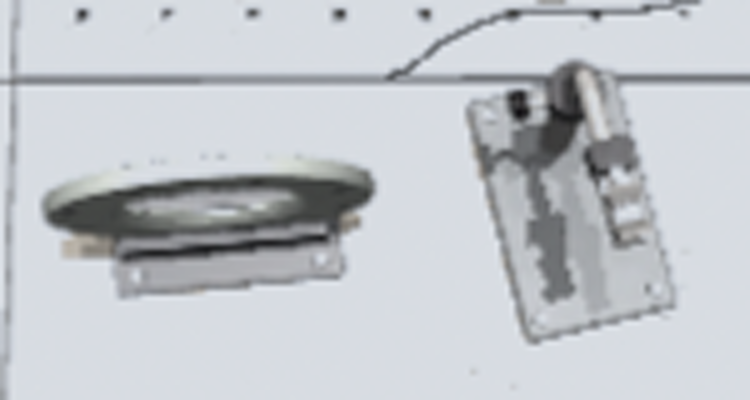

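The crops show the ring's face and slot clearly. The hook's tip is toward the robot, and its arm runs away and slightly left (yaw about 17°). Next I'll fit the yaws and centres.

```bash
python3 - <<'E'
from h import *
def pca(q):
    m=np.median(q,0); u,s,v=np.linalg.svd(q-q.mean(0)); return q.mean(0),v,s/np.sqrt(len(q))
for n,(r0,r1,c0,c1) in(("top",(175,215,238,315)),("scene",(172,255,268,332))):
    Q=cloud(n,np.load(f"pics/{n}0.npy"))[r0:r1,c0:c1].reshape(-1,3)
    q=Q[(Q[:,2]>.05)&(Q[:,2]<.18)&(abs(Q[:,0]-.517)<.02)&(Q[:,1]<.15)]
    for i in range(4):
        c,v,s=pca(q); e=(q-c)@v[2]; k=abs(e)<max(.004,2*s[2]*.8); q2=q; 
        if i<3: q=q[k]
    A=np.c_[q[:,1],np.ones(len(q))]; a=np.linalg.lstsq(A,q[:,0],rcond=None)[0]
    print(n,"line x=a*y+b",a,"yaw of axis",np.degrees(np.arctan2(v[2,1]*np.sign(v[2,0]),abs(v[2,0]))),"normal z",v[2,2],"c",c,"res",s[2], "y ext",q[:,1].min(),q[:,1].max(),"z max",q[:,2].max())
    t=q[q[:,2]>.165]; print(" top pts",t.mean(0), t[:,0].min(),t[:,0].max(),len(t))
for n,(r0,r1,c0,c1) in(("top",(155,222,322,375)),("scene",(185,285,340,398))):
    Q=cloud(n,np.load(f"pics/{n}0.npy"))[r0:r1,c0:c1].reshape(-1,3)
    q=Q[(Q[:,2]>.006)&(Q[:,2]<.02)&(Q[:,0]<.64)&(Q[:,1]<-.06)]
    print(n,"base",cv2.minAreaRect((q[:,:2]*1000).astype(np.float32)))
    q=Q[(Q[:,2]>.165)&(Q[:,2]<.23)]
    l=np.polyfit(q[:,0],q[:,1],1); print(" hook yaw",np.degrees(np.arctan(l[0])),"y at x=.5",np.polyval(l,.5))
    ya=np.radians(17); ax=np.array([np.cos(ya),np.sin(ya)])
    q=Q[(Q[:,2]>.128)&(Q[:,2]<.23)&(Q[:,0]<.6)]; s=(q[:,:2]-[.5,-.14])@ax; w=(q[:,:2]-[.5,-.14])@[-ax[1],ax[0]]
    for b in np.arange(-.025,.09,.004):
        k=(s>=b)&(s<b+.004)
        if k.any(): print(f"{b:.3f} n{k.sum()} zmax {q[k,2].max():.3f} z50 {np.median(q[k,2]):.3f} w {w[k].min():.3f} {w[k].max():.3f}")
E
```

```text
top line x=a*y+b [-0.09060944  0.52014305] yaw of axis 5.16761465437882 normal z 0.0162452958971177 c [0.51511837 0.05545426 0.12772345] res 0.001632398662309053 y ext -0.025551044685430926 0.13612194202218456 z max 0.1751423586104926
 top pts [0.5165152  0.05662136 0.16907928] 0.511633630805801 0.5212468946277169 81
scene line x=a*y+b [-0.08950367  0.51993837] yaw of axis 5.120557233917358 normal z 0.0019660004472116443 c [0.51528536 0.0519868  0.11566692] res 0.0016655348455606655 y ext -0.027191852583173484 0.13795021192801843 z max 0.17445225612893125
 top pts [0.51560716 0.05527167 0.16844831] 0.5111754797369428 0.5217087464118118 67
top base ((551.30859375, -127.04257202148438), (177.7605743408203, 84.32551574707031), 13.873584747314453)
 hook yaw 12.510920542888863 y at x=.5 -0.13857963988609384
-0.017 n20 zmax 0.199 z50 0.185 w -0.005 0.008
-0.013 n13 zmax 0.195 z50 0.191 w -0.004 0.007
-0.009 n11 zmax 0.187 z50 0.183 w -0.005 0.007
-0.005 n12 zmax 0.188 z50 0.184 w -0.006 0.007
-0.001 n17 zmax 0.195 z50 0.189 w -0.006 0.007
0.003 n17 zmax 0.199 z50 0.195 w -0.008 0.007
0.007
[... 1298 characters left out ...]
 w -0.008 0.005
0.003 n18 zmax 0.197 z50 0.194 w -0.009 0.006
0.007 n4 zmax 0.196 z50 0.176 w -0.008 0.002
0.011 n5 zmax 0.189 z50 0.176 w -0.012 -0.004
0.015 n27 zmax 0.190 z50 0.178 w -0.012 -0.003
0.019 n11 zmax 0.191 z50 0.182 w -0.012 -0.003
0.023 n9 zmax 0.190 z50 0.187 w -0.012 0.002
0.027 n8 zmax 0.189 z50 0.188 w -0.012 0.008
0.031 n1 zmax 0.189 z50 0.189 w 0.003 0.003
0.051 n6 zmax 0.171 z50 0.131 w -0.009 0.001
0.055 n14 zmax 0.172 z50 0.132 w -0.013 0.004
0.059 n20 zmax 0.172 z50 0.134 w -0.017 0.026
0.063 n34 zmax 0.166 z50 0.136 w -0.017 0.027
0.067 n16 zmax 0.154 z50 0.139 w -0.012 0.009
0.071 n9 zmax 0.138 z50 0.133 w -0.016 0.008
0.075 n2 zmax 0.133 z50 0.133 w -0.015 -0.010
```

```bash
python3 -m crank '[[[0.0155,0.042,0.005],[0,0,4.5],1],[[0.0155,0.042,0.005],[0,0,4.5],1],[[0.0155,0.042,0.005],[0,0,4.5],1],[[0.0155,0.042,0.005],[0,0,4.5],1],[[0.0155,0.042,0.005],[0,0,4.5],1],[[0.0155,0.042,0.005],[0,0,4.5],1],[[0.0155,0.042,0.005],[0,0,4.5],1],[[0.0155,0.042,0.005],[0,0,4.5],1],[[0.0155,0.042,0.005],[0,0,4.5],1],[[0.0155,0.042,0.005],[0,0,4.5],1],[[0.0155,0.042,0.005],[0,0,4.5],1],[[0.0155,0.042,0.005],[0,0,4.5],1]]'
python3 -m crank '[[[0.0155,0.042,0],[0,0,4.5],1],[[0.0155,0.042,0],[0,0,4.5],1],[[0.0155,0.042,0],[0,0,4.5],1],[[0.0155,0.042,0],[0,0,4.5],1],[[0,0,0],[0,0,0],1],[[0,0,0],[0,0,0],1],[[0,0,0],[0,0,0],1]]'
```

```text
clock: 1.3
tool_pos: [0.4549, -0.1133, 0.2868]
orientation: [-180.0, 0.0, -102.3]
force: [2.0, -0.5, 0.6]
opening: 0.0876
gripper_force: 0.0
clock: 2.0
tool_pos: [0.5165, 0.0524, 0.2863]
orientation: [180.0, -0.0, -84.6]
force: [-0.9, -1.0, 0.7]
opening: 0.0873
gripper_force: 0.0
```

```bash
python3 -m crank '[[[0,0.003,-0.03],[0,0,-0.3],1],[[0,0,-0.03],[0,0,0],1],[[0,0,-0.03],[0,0,0],1],[[0,0,-0.02],[0,0,0],1],[[0,0,-0.018],[0,0,0],1],[[0,0,0],[0,0,0],1],[[0,0,0],[0,0,0],1]]'
python3 - <<'E'
from h import *
for n in("scene","top"):
    p,d=imaging.snapshot(n); cv2.imwrite(f"pics/{n}1.png",p); np.save(f"pics/{n}1.npy",d)
s=cv2.imread("pics/scene1.png"); t=cv2.imread("pics/top1.png")
cv2.imwrite("pics/c1.png",np.hstack([cv2.resize(s[140:260,255:400],None,fx=4,fy=4)[:480,:400],cv2.resize(t[140:236,235:335],None,fx=4,fy=5)]))
o=ctrl.get_obs(); print(o["tool_pos"],o["orientation"])
E
```

```text
clock: 2.7
tool_pos: [0.517, 0.055, 0.1592]
orientation: [-180.0, -0.0, -84.9]
force: [0.4, 0.1, 0.5]
opening: 0.0876
gripper_force: 0.0
[0.51757488 0.05562568 0.15992197] [-1.79887290e+02  2.54203239e-02 -8.48586205e+01]
```

View pics/c1.png

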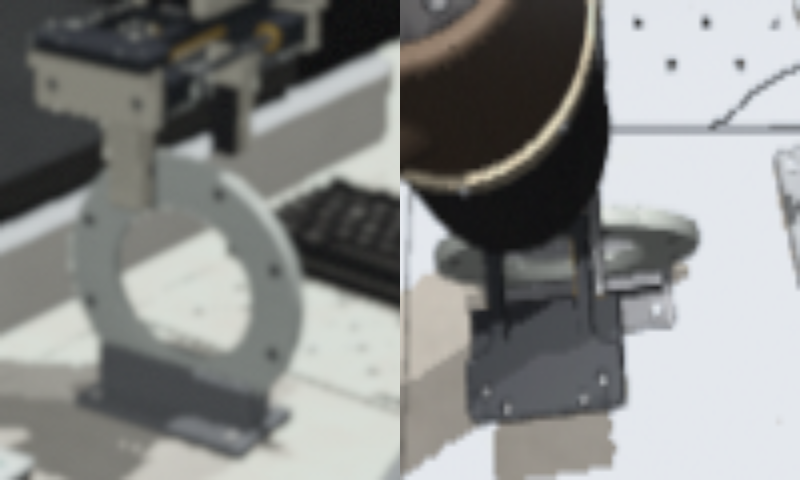

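The fingers straddle the top of the rim as planned (scene panel, near finger at about (130,180)). Next I'll close the gripper.

```bash
python3 -m crank '[[[0,0,-0.001],[0,0,0],0],[[0,0,0],[0,0,0],-0.5],[[0,0,0],[0,0,0],-0.5],[[0,0,0],[0,0,0],-0.5],[[0,0,0],[0,0,0],-0.5],[[0,0,0],[0,0,0],-0.5],[[0,0,0],[0,0,0],-0.5]]'
python3 -m crank '[[[0,0,0],[0,0,0],-0.7],[[0,0,0],[0,0,0],-0.7],[[0,0,0],[0,0,0],-0.75],[[0,0,0],[0,0,0],-0.75],[[0,0,0],[0,0,0],-0.75],[[0,0,0],[0,0,0],-0.75]]'
```

```text
clock: 3.5
tool_pos: [0.5169, 0.0559, 0.1575]
orientation: [180.0, -0.0, -84.8]
force: [-0.3, 0.8, 1.2]
opening: 0.0371
gripper_force: 0.0
clock: 4.1
tool_pos: [0.5169, 0.0559, 0.1576]
orientation: [-180.0, 0.0, -84.8]
force: [0.0, 0.6, -0.1]
opening: 0.0109
gripper_force: 0.0
```

```bash
python3 -m crank '[[[0,0,0],[0,0,0],-1],[[0,0,0],[0,0,0],-1],[[0,0,0],[0,0,0],-1],[[0,0,0],[0,0,0],-1],[[0,0,0],[0,0,0],-1]]'
python3 -m crank '[[[0,0,0.005],[0,0,0],-1],[[0,0,0.01],[0,0,0],-1],[[0,0,0.015],[0,0,0],-1],[[0,0,0.02],[0,0,0],-1],[[0,0,0.03],[0,0,0],-1],[[0,0,0.03],[0,0,0],-1],[[0,0,0.02],[0,0,0],-1],[[0,0,0],[0,0,0],-1],[[0,0,0],[0,0,0],-1]]'
```

```text
clock: 4.6
tool_pos: [0.517, 0.056, 0.1576]
orientation: [-180.0, 0.0, -84.8]
force: [0.8, -0.2, -1.0]
opening: 0.0098
gripper_force: 30.0
clock: 5.5
tool_pos: [0.5164, 0.0559, 0.2875]
orientation: [180.0, 0.0, -84.8]
force: [-0.1, -0.2, -1.6]
opening: 0.0099
gripper_force: 29.9
```

```bash
python3 -m crank '[[[-0.02,0,0],[0,0,0],-1],[[-0.03,0,-0.01],[0,0,0],-1],[[-0.03,-0.02,-0.01],[0,0,1.5],-1],[[0,-0.035,-0.01],[0,0,2],-1],[[0,-0.04,-0.01],[0,0,2],-1],[[0,-0.04,-0.008],[0,0,2],-1],[[0,-0.04,0],[0,0,1],-1],[[0,-0.025,0],[0,0,0],-1],[[0,-0.011,0],[0,0,0],-1],[[0,0,0],[0,0,0],-1],[[0,0,0],[0,0,0],-1],[[0,0,0],[0,0,0],-1]]'
python3 - <<'E'
from h import *
for n in("scene","top"):
    p,d=imaging.snapshot(n); cv2.imwrite(f"pics/{n}2.png",p); np.save(f"pics/{n}2.npy",d)
s=cv2.imread("pics/scene2.png"); t=cv2.imread("pics/top2.png")
cv2.imwrite("pics/c2.png",np.hstack([cv2.resize(s[130:280,300:440],None,fx=3,fy=3)[:,:400],cv2.resize(t[145:235,315:395],None,fx=5,fy=5)]))
o=ctrl.get_obs(); print(o["tool_pos"],o["orientation"],o["opening"])
E
```

```text
clock: 6.7
tool_pos: [0.4368, -0.1543, 0.2393]
orientation: [180.0, 0.0, -76.3]
force: [0.1, 0.3, -2.2]
opening: 0.0095
gripper_force: 30.0
[ 0.43699655 -0.15425517  0.23955472] [-1.79992652e+02  7.68595567e-03 -7.62439973e+01] 0.009662180868078504
```

View pics/c2.png

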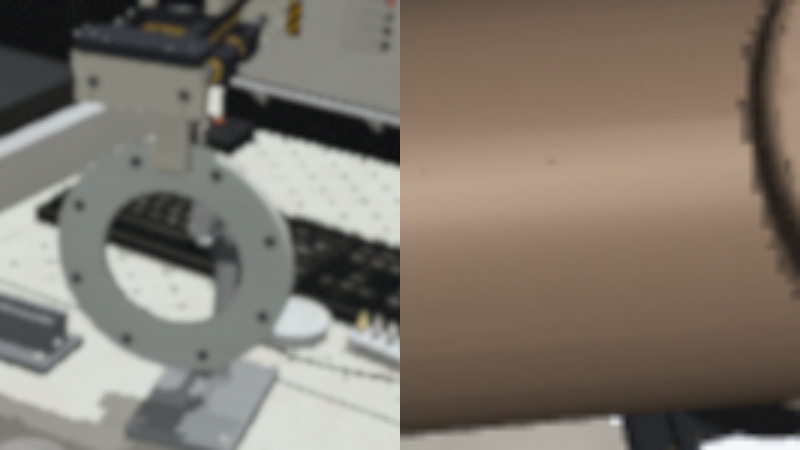

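The ring is held square, in front of the hook, which shows through the hole at about (205,230). Next I'll check camera bias by comparing the ring's measured position with the TCP.

```bash
python3 - <<'E'
from h import *
o=ctrl.get_obs(); T=o["tool_pos"]; ya=np.radians(13.75); n=np.array([np.cos(ya),np.sin(ya),0]); w=np.array([-n[1],n[0],0])
Q=cloud("scene",np.load("pics/scene2.npy"))[130:280,300:420].reshape(-1,3)
C=T+[0,0,.0164-.083]
r=Q-C; a=r@n; k=(abs(a)<.02)&(np.hypot(r@w,r[:,2])<.095)&(r[:,2]<.045)
f=r[k]; a=a[k]; b=f@w; print("face a: med",np.median(a),np.percentile(a,[10,25,75]), "slope vs w",np.polyfit(b[abs(a+.005)<.004],a[abs(a+.005)<.004],1),"slope vs z",np.polyfit(f[abs(a+.005)<.004][:,2],a[abs(a+.005)<.004],1))
print("w ext",np.percentile(b,[.5,99.5]),"zmin",np.percentile(f[:,2],.5))
g=np.hypot(b,f[:,2]); 
i=g<.056; print("hole ext w",b[i].min(),b[i].max())
# initial hook, scene view, in frame with yaw 13.75 about seat estimate
for nme,(r0,r1,c0,c1) in(("scene",(185,285,340,398)),("top",(155,222,322,375))):
    H=cloud(nme,np.load(f"pics/{nme}0.npy"))[r0:r1,c0:c1].reshape(-1,3)-[.494,-.141,0]
    H=H[(H[:,2]>.12)&(H[:,2]<.22)&(H[:,0]<.1)]; s=H@n; v=H@w
    print(nme,"tip s min",np.percentile(s[H[:,2]>.175],[0,2]),"tip w",v[s<-.004].min(),v[s<-.004].max())
    for z in(.1985,.196,.193,.190,.187,.184):
        k=(abs(H[:,2]-z)<.0015)&(s<.018); print(z,np.sort(s[k]).round(4))
    k=(H[:,2]>.183)&(s>.015)&(s<.045); print("housing s",np.percentile(s[k],[0,5,95,100]),"w",v[k].min(),v[k].max(),"z",H[k,2].max())
    k=(s>.05)&(H[:,2]<.134); print("collar s",s[k].min(),s[k].max(), "arm w",np.median(v[(s>.038)&(s<.06)&(H[:,2]>.165)]))
E
```

```text
face a: med -0.00499527649852434 [-0.00719094 -0.00616845 -0.0038464 ] slope vs w [-0.00059743 -0.00506916] slope vs z [ 0.00031254 -0.00506177]
w ext [-0.08089611  0.08080849] zmin -0.08164804463501649
hole ext w -0.05561192945870765 0.05581419778073448
scene tip s min [-0.0129917  -0.01048978] tip w -0.008205070106429868 0.00615694047308542
0.1985 [-0.012  -0.0092 -0.0084]
0.196 [-0.013  -0.012  -0.0111 -0.0103 -0.0094 -0.0087 -0.008  -0.0059  0.006
  0.0087  0.0094  0.0095  0.0095  0.0103  0.0108  0.0112  0.0121  0.0123
  0.0126  0.0136]
0.193 [-0.0089 -0.0082 -0.0072 -0.0072 -0.0058 -0.0054  0.0069  0.0078  0.0078
  0.0084  0.0088  0.0094  0.0096  0.0108  0.0109  0.0111]
0.19 [-0.0092 -0.0083 -0.0083 -0.0078 -0.0073 -0.0069 -0.0042 -0.0038 -0.003
  0.0061  0.0064  0.0078  0.01    0.0107]
0.187 [-0.01   -0.0082 -0.0069 -0.0069 -0.0065 -0.006  -0.0026 -0.0021 -0.0006
  0.0036  0.0078]
0.184 [-0.0079 -0.0073 -0.0073 -0.007  -0.0064 -0.0061 -0.0053 -0.0051  0.0023]
housing s [0.02053145 0.02224404 0.036777   0.03714461] w -0.011550549179516015 0.008879209090888547 z 0.190970932345443
[... 265 characters left out ...]
0.0067  0.0091
  0.0101  0.0109  0.0112  0.0117  0.0122  0.0129  0.013   0.0134]
0.193 [-0.0103 -0.0059 -0.0055 -0.0047 -0.0047  0.007   0.0073  0.0077  0.0082
  0.0087  0.0094  0.0099  0.0108  0.0119  0.0137]
0.19 [-0.0062 -0.0039 -0.0039 -0.0034  0.0056  0.0065  0.0071  0.0072  0.0091
  0.0164  0.0175]
0.187 [-0.0024  0.0008  0.0026  0.0038  0.0052  0.0056  0.0062  0.0085  0.0158
  0.0164]
0.184 [-0.001  -0.0008  0.0007  0.0012  0.0017  0.0018  0.0024  0.0035  0.0035
  0.0045  0.005   0.0057]
housing s [0.0157582  0.01767635 0.03543938 0.03645012] w -0.010260344949959959 0.00938678384964983 z 0.19170705644744984
collar s 0.06047595964368234 0.08676603935885827 arm w -0.00016377483124942573
```

Camera and TCP agree to well under 1 mm. The housing, tip and keeper put the seat about 1.7 mm further along the arm than my first estimate, near z = 0.184. I'll aim the TCP at (0.4966, -0.1404).

```bash
python3 -m crank '[[[0.01,0.0024,0],[0,0,0],-1],[[0.015,0.0035,0],[0,0,0],-1],[[0.015,0.0035,0],[0,0,0],-1],[[0.0125,0.003,0],[0,0,0],-1],[[0.007,0.0016,0],[0,0,0],-1],[[0,0,0],[0,0,0],-1],[[0,0,0],[0,0,0],-1],[[0,0,0],[0,0,0],-1]]'
python3 - <<'E'
from h import *
p,d=imaging.snapshot("scene"); cv2.imwrite("pics/s3.png",p); np.save("pics/s3.npy",d)
cv2.imwrite("pics/c3.png",cv2.resize(p[130:270,310:440],None,fx=4,fy=4,interpolation=cv2.INTER_CUBIC))
for i in range(4):
    o=ctrl.get_obs(); print(o["tool_pos"],o["force"])
E
```

```text
clock: 7.6
tool_pos: [0.4959, -0.1412, 0.2395]
orientation: [180.0, 0.0, -76.3]
force: [-0.1, 0.0, -2.3]
opening: 0.0096
gripper_force: 30.0
[ 0.49595771 -0.1412354   0.23965688] [ 0.27393805  0.52422866 -2.82918395]
[ 0.49595771 -0.1412354   0.23965688] [ 0.27393805  0.52422866 -2.82918395]
[ 0.49595771 -0.1412354   0.23965688] [ 0.27393805  0.52422866 -2.82918395]
[ 0.49595771 -0.1412354   0.23965688] [ 0.27393805  0.52422866 -2.82918395]
```

View pics/c3.png

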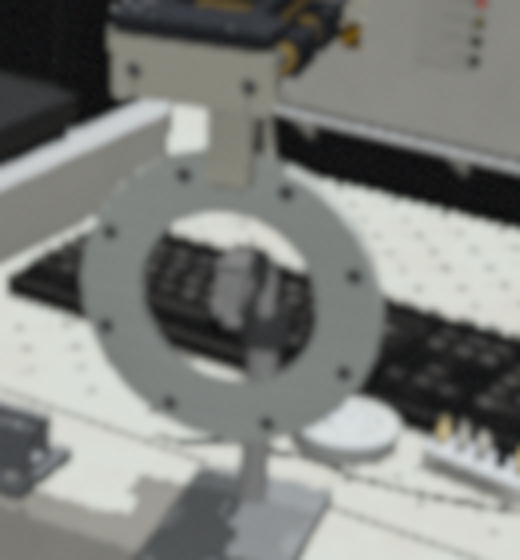

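The hook tip is inside the hole at about (235,290), with the rim above it. Next I'll correct slightly sideways and come down to just above the mouth.

```bash
python3 -m crank '[[[0.0007,0.0007,-0.005],[0,0,0],-1],[[0,0,-0.008],[0,0,0],-1],[[0,0,-0.006],[0,0,0],-1],[[0,0,-0.004],[0,0,0],-1],[[0,0,0],[0,0,0],-1],[[0,0,0],[0,0,0],-1]]'
python3 -m crank '[[[0,0,-0.002],[0,0,0],-1],[[0,0,-0.002],[0,0,0],-1],[[0,0,0],[0,0,0],-1],[[0,0,0],[0,0,0],-1]]'
```

```text
clock: 8.25
tool_pos: [0.4971, -0.1404, 0.2165]
orientation: [180.0, -0.0, -76.3]
force: [-1.0, -0.2, -2.8]
opening: 0.0097
gripper_force: 30.0
clock: 8.65
tool_pos: [0.4971, -0.1404, 0.2126]
orientation: [180.0, -0.0, -76.3]
force: [-0.3, -0.4, -2.8]
opening: 0.0098
gripper_force: 30.0
```

```bash
python3 -m crank '[[[0,0,-0.002],[0,0,0],-1],[[0,0,0],[0,0,0],-1],[[0,0,0],[0,0,0],-1]]'
python3 -m crank '[[[0,0,-0.002],[0,0,0],-1],[[0,0,0],[0,0,0],-1],[[0,0,0],[0,0,0],-1]]'
```

```text
clock: 8.95
tool_pos: [0.497, -0.1404, 0.2105]
orientation: [180.0, 0.0, -76.3]
force: [-1.4, 0.4, -1.5]
opening: 0.0097
gripper_force: 30.0
clock: 9.25
tool_pos: [0.4968, -0.1406, 0.2085]
orientation: [180.0, -0.0, -76.3]
force: [-2.7, -1.0, -0.2]
opening: 0.0095
gripper_force: 30.0
```

```bash
python3 -m crank '[[[0,0,-0.001],[0,0,0],-1],[[0,0,0],[0,0,0],-1],[[0,0,0],[0,0,0],-1]]'
python3 -m crank '[[[0,0,-0.001],[0,0,0],-1],[[0,0,0],[0,0,0],-1],[[0,0,0],[0,0,0],-1]]'
python3 -m crank '[[[0,0,-0.001],[0,0,0],-1],[[0,0,0],[0,0,0],-1],[[0,0,0],[0,0,0],-1]]'
```

```text
clock: 9.55
tool_pos: [0.4971, -0.1405, 0.2075]
orientation: [180.0, -0.0, -76.3]
force: [-1.8, -1.7, -0.4]
opening: 0.0098
gripper_force: 30.0
clock: 9.85
tool_pos: [0.4971, -0.1403, 0.2064]
orientation: [180.0, 0.0, -76.3]
force: [-2.1, -1.8, -2.7]
opening: 0.0096
gripper_force: 30.0
clock: 10.15
tool_pos: [0.4971, -0.1403, 0.2054]
orientation: [180.0, 0.0, -76.3]
force: [-0.3, -1.1, -2.1]
opening: 0.0094
gripper_force: 30.0
```

```bash
python3 -m crank '[[[0,0,-0.001],[0,0,0],-1],[[0,0,0],[0,0,0],-1],[[0,0,0],[0,0,0],-1]]'
python3 -m crank '[[[0,0,-0.001],[0,0,0],-1],[[0,0,0],[0,0,0],-1],[[0,0,0],[0,0,0],-1]]'
python3 -m crank '[[[0,0,-0.001],[0,0,0],-1],[[0,0,0],[0,0,0],-1],[[0,0,0],[0,0,0],-1]]'
```

```text
clock: 10.45
tool_pos: [0.4971, -0.1403, 0.2045]
orientation: [-180.0, 0.0, -76.3]
force: [-1.0, 0.7, -1.9]
opening: 0.0095
gripper_force: 30.0
clock: 10.75
tool_pos: [0.4971, -0.1404, 0.2035]
orientation: [180.0, -0.0, -76.3]
force: [-0.2, -0.9, -1.8]
opening: 0.0099
gripper_force: 30.0
clock: 11.05
tool_pos: [0.4972, -0.1404, 0.2029]
orientation: [-180.0, -0.0, -76.3]
force: [-2.8, 0.8, 3.3]
opening: 0.0094
gripper_force: 30.0
```

```bash
python3 -m crank '[[[0,0,-0.001],[0,0,0],-1],[[0,0,0],[0,0,0],-1],[[0,0,0],[0,0,0],-1]]'
python3 -m crank '[[[0,0,-0.001],[0,0,0],-1],[[0,0,0],[0,0,0],-1],[[0,0,0],[0,0,0],-1]]'
python3 - <<'E'
from h import *
for i in range(3):
    p,d=imaging.snapshot("scene"); o=ctrl.get_obs(); print(o["tool_pos"],o["force"])
E
```

```text
clock: 11.35
tool_pos: [0.4972, -0.1404, 0.202]
orientation: [-180.0, -0.0, -76.3]
force: [-3.2, 1.2, 6.0]
opening: 0.0096
gripper_force: 30.0
clock: 11.65
tool_pos: [0.4972, -0.1405, 0.201]
orientation: [-180.0, -0.0, -76.3]
force: [-3.3, 0.9, 6.6]
opening: 0.01
gripper_force: 30.0
[ 0.49728159 -0.14044662  0.20107181] [-2.71148295  1.27165925  6.46435606]
[ 0.49729016 -0.14045245  0.20108774] [-3.28850654  0.61465328  5.8051599 ]
[ 0.49724804 -0.14045026  0.20102793] [-4.00227071  0.82292747  6.1208913 ]
```

```bash
python3 -m crank '[[[0,0,-0.001],[0,0,0],-1],[[0,0,0],[0,0,0],-1],[[0,0,0],[0,0,0],-1]]'
python3 - <<'E'
from h import *
for n in("scene","scene"):
    p,d=imaging.snapshot(n); o=ctrl.get_obs(); print(o["tool_pos"],o["force"])
cv2.imwrite("pics/s4.png",p); np.save("pics/s4.npy",d)
cv2.imwrite("pics/c4.png",cv2.resize(p[150:250,330:430],None,fx=6,fy=6,interpolation=cv2.INTER_CUBIC))
ya=np.radians(13.75); n=np.array([np.cos(ya),np.sin(ya),0]); w=np.array([-n[1],n[0],0])
Q=cloud("scene",d)[130:280,300:430].reshape(-1,3); r=Q-(o["tool_pos"]+[0,0,.0164-.083]); a=r@n;b=r@w
k=(abs(a+.005)<.006)&(np.hypot(b,r[:,2])<.09)&(np.hypot(b,r[:,2])>.049); A=np.c_[b,r[:,2],np.ones(len(b))][k]
print(np.linalg.lstsq(A,a[k],rcond=None)[0], "ext",np.percentile(b[k],[.5,99.5]),np.percentile(r[k,2],[.5,99.5]))
E
```

```text
clock: 12.1
tool_pos: [0.4973, -0.1404, 0.2002]
orientation: [-180.0, -0.0, -76.3]
force: [-3.0, 1.1, 7.4]
opening: 0.0095
gripper_force: 30.0
[ 0.49725417 -0.14045303  0.20016502] [-3.86141302  1.68622271  6.78710399]
[ 0.49726343 -0.14045674  0.20018631] [-4.29452467  1.47001386  7.06606167]
[-0.00069636  0.00082347 -0.00506859] ext [-0.08010183  0.08032654] [-0.08092715  0.07858517]
```

View pics/c4.png

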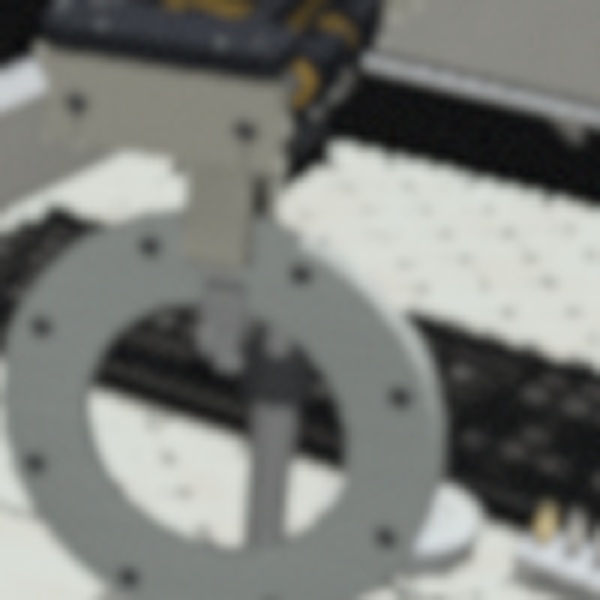

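```bash
python3 -m crank '[[[0,0,-0.0007],[0,0,0],-1],[[0,0,0],[0,0,0],-1],[[0,0,0],[0,0,0],-1]]'
python3 - <<'E'
from h import *
f=[]
for n in range(4):
    imaging.snapshot("scene"); o=ctrl.get_obs(); f.append(np.r_[o["tool_pos"],o["force"],o["moment"]])
print(np.mean(f,0).round(4))
E
```

```text
clock: 12.5
tool_pos: [0.4973, -0.1405, 0.1996]
orientation: [-180.0, -0.0, -76.3]
force: [-3.7, 0.9, 6.8]
opening: 0.01
gripper_force: 30.0
[ 4.9730e-01 -1.4050e-01  1.9960e-01 -4.0964e+00  1.5872e+00  8.0033e+00
  4.4320e-01  1.7845e+00 -7.9000e-03]
```

The load rises about 1.5 N/mm, which is the sprung seat, so the rim is home and about 3 mm into the pad's yield. Next I'll ease off most of that, drop the sideways load and let go.

```bash
python3 -m crank '[[[-0.0006,-0.0001,0.001],[0,0,0],-1],[[-0.0006,-0.0002,0.001],[0,0,0],-1],[[0,0,0],[0,0,0],-1],[[0,0,0],[0,0,0],-1],[[0,0,0],[0,0,0],-1]]'
python3 - <<'E'
from h import *
f=[]
for n in range(3):
    imaging.snapshot("scene"); o=ctrl.get_obs(); f.append(np.r_[o["tool_pos"],o["force"],o["moment"]])
print(np.mean(f,0).round(4))
E
```

```text
clock: 13.2
tool_pos: [0.497, -0.1405, 0.2014]
orientation: [-179.9, -0.0, -76.3]
force: [3.5, 2.2, 5.1]
opening: 0.0099
gripper_force: 30.0
[ 0.497  -0.1405  0.2014  3.3299  2.7854  4.8187  1.0505 -1.294  -0.0186]
```

```bash
python3 -m crank '[[[0.0005,0,0.0005],[0,0,0],-1],[[0,0,0],[0,0,0],-1],[[0,0,0],[0,0,0],-0.85],[[0,0,0],[0,0,0],-0.75],[[0,0,0],[0,0,0],-0.7],[[0,0,0],[0,0,0],-0.6],[[0,0,0],[0,0,0],-0.5],[[0,0,0],[0,0,0],-0.5],[[0,0,0],[0,0,0],-0.5]]'
python3 - <<'E'
from h import *
p,d=imaging.snapshot("scene"); cv2.imwrite("pics/s5.png",p); np.save("pics/s5.npy",d)
cv2.imwrite("pics/c5.png",cv2.resize(p[140:260,320:440],None,fx=5,fy=5,interpolation=cv2.INTER_CUBIC))
o=ctrl.get_obs(); print(o["tool_pos"],o["force"],o["opening"])
E
```

```text
clock: 14.25
tool_pos: [0.4959, -0.1408, 0.2011]
orientation: [179.9, 0.0, -76.3]
force: [0.1, 1.3, -0.1]
opening: 0.0218
gripper_force: 0.0
[ 0.4960584  -0.14077521  0.20115555] [0.17001495 0.32435273 0.08471803] 0.022100785310587356
```

View pics/c5.png

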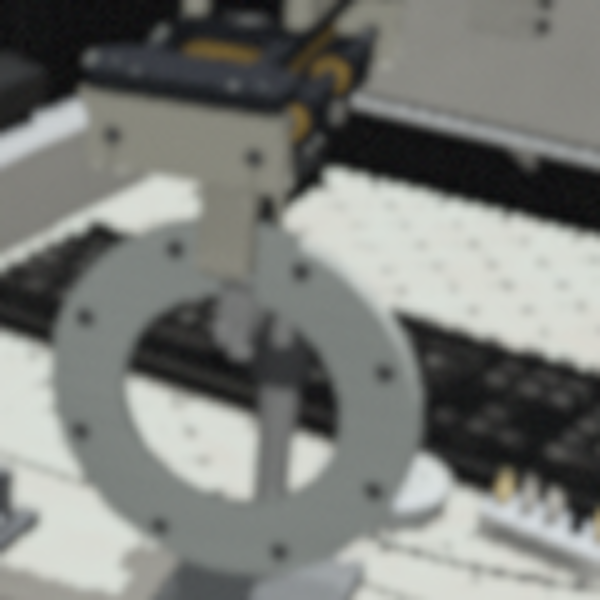

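The gripper has let go and the force reads zero; the ring stays on the hook with the tip in front of the rim at about (237,305). Next I'll open the fingers further and retreat straight up.

```bash
python3 -m crank '[[[0,0,0.001],[0,0,0],0],[[0,0,0.001],[0,0,0],0],[[0,0,0.003],[0,0,0],0],[[0,0,0.01],[0,0,0],0],[[0,0,0.02],[0,0,0],0],[[0,0,0.03],[0,0,0],0],[[0,0,0.03],[0,0,0],0],[[0,0,0.03],[0,0,0],0],[[0,0,0],[0,0,0],0],[[0,0,0],[0,0,0],0]]'
python3 - <<'E'
from h import *
p,d=imaging.snapshot("scene"); cv2.imwrite("pics/s6.png",p)
t,_=imaging.snapshot("top"); cv2.imwrite("pics/t6.png",t)
cv2.imwrite("pics/c6.png",np.hstack([cv2.resize(p[140:260,320:440],None,fx=4,fy=4,interpolation=cv2.INTER_CUBIC),cv2.resize(t[150:270,240:320],None,fx=4,fy=4)]))
o=ctrl.get_obs(); print(o["tool_pos"],o["force"],o["opening"])
ya=np.radians(13.75); n=np.array([np.cos(ya),np.sin(ya),0]); w=np.array([-n[1],n[0],0])
Q=cloud("scene",d)[130:290,300:440].reshape(-1,3); r=Q-[.4955,-.1406,.135]; a=r@n;b=r@w; g=np.hypot(b,r[:,2])
k=(abs(a+.005)<.008)&(g<.09)&(g>.053); A=np.c_[b,r[:,2],np.ones(len(b))][k]
print(np.linalg.lstsq(A,a[k],rcond=None)[0],"w",np.percentile(b[k],[.3,99.7]),"z",np.percentile(Q[k,2],[.3,99.7]))
E
```

```text
clock: 15.3
tool_pos: [0.4966, -0.1406, 0.3275]
orientation: [-179.9, -0.0, -76.3]
force: [0.3, -0.2, -0.7]
opening: 0.0438
gripper_force: 0.0
[ 0.49596    -0.14059748  0.32587517] [ 0.1888896   0.88943982 -0.60886556] 0.04381116536880876
[-0.00065484  0.00093899 -0.0033426 ] w [-0.08157259  0.08082881] z [0.05497543 0.2178485 ]
```

View pics/c6.png

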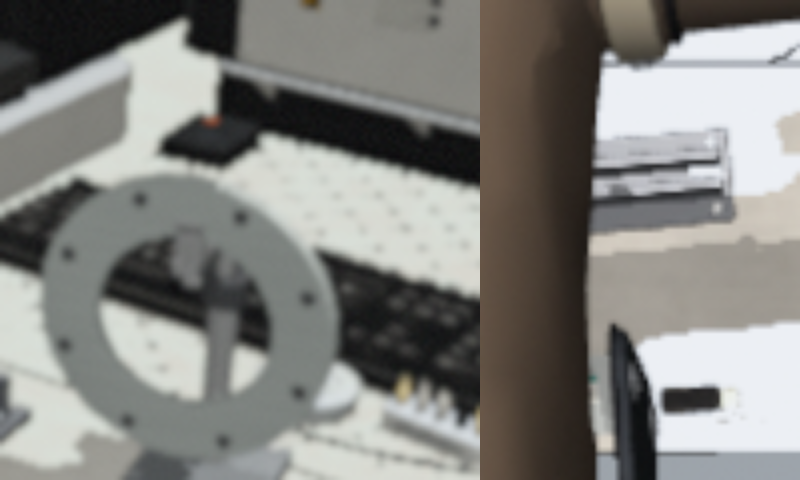

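The ring hangs on the hook, but its height reads about 1 mm high, within noise. I'll compare frames by image alignment.

```bash
python3 - <<'E'
from h import *
n_=np.array([np.cos(.24),np.sin(.24),0]); w=np.array([-n_[1],n_[0],0])
G={k:cv2.cvtColor(cv2.imread(f"pics/{k}.png"),cv2.COLOR_BGR2GRAY).astype(np.float32) for k in("s4","s5","s6")}
C=np.array([.4972,-.1404,.2002+.0164-.083])-.005*n_
poly=lambda r0,t0,t1:[proj("scene",C+r0*(np.cos(t)*w+np.sin(t)*np.array([0,0,1]))) for t in np.radians(np.linspace(t0,t1,60))]
M=np.zeros((400,640),np.uint8)
cv2.fillPoly(M,[np.int32(np.round(poly(.080,-215,35)+poly(.052,35,-215)))],255)
dz=proj("scene",C+[0,0,.001])-proj("scene",C); dx=proj("scene",C+.001*n_)-proj("scene",C); dw=proj("scene",C+.001*w)-proj("scene",C)
print("px/mm z",dz,"n",dx,"w",dw,M.sum()/255)
for a,b in(("s4","s5"),("s4","s6"),("s5","s6")):
    W=np.eye(2,3,dtype=np.float32)
    cc,W=cv2.findTransformECC(G[a],G[b],W,cv2.MOTION_TRANSLATION,(3,200,1e-6),M,1)
    print(a,b,cc,"shift",W[:,2])
    for s in(-1.3,-.6,0): 
        q=W[:,2]-s*dx; print("  if n",s,"-> w,z mm",np.linalg.solve(np.c_[dw,dz],q))
E
```

```text
px/mm z [ 0.02870031 -0.41763955] n [ 0.14322008 -0.18830461] w [-0.44461388 -0.08860519] 1594.0Traceback (most recent call last):
  File "<stdin>", line 12, in <module>
cv2.error: OpenCV(4.12.0) /io/opencv/modules/video/src/ecc.cpp:589: error: (-7:Iterations do not converge) The algorithm stopped before its convergence. The correlation is going to be minimized. Images may be uncorrelated or non-overlapped in function 'findTransformECC'
```

```bash
python3 -m crank '[[[0,0,0],[0,0,0],-1],[[0,0,0],[0,0,0],-1],[[0,0,0],[0,0,0],-1],[[0,0,0],[0,0,0],-1],[[0,0,-0.03],[0,0,0],-1],[[0,0,-0.03],[0,0,0],-1],[[0,0,-0.025],[0,0,0],-1],[[0,0,-0.012],[0,0,0],-1],[[0,0,-0.004],[0,0,0],-1],[[0,0,0],[0,0,0],-1],[[0,0,0],[0,0,0],-1]]'
python3 -m crank '[[[0,0,-0.002],[0,0,0],-1],[[0,0,0],[0,0,0],-1],[[0,0,0],[0,0,0],-1]]'
```

```text
clock: 16.5
tool_pos: [0.4972, -0.1408, 0.2266]
orientation: [-179.9, -0.0, -76.3]
force: [0.3, -0.1, -0.3]
opening: 0.0004
gripper_force: 0.0
clock: 16.8
tool_pos: [0.4965, -0.1407, 0.2237]
orientation: [-180.0, -0.0, -76.3]
force: [1.0, -0.8, -0.1]
opening: 0.0001
gripper_force: 0.0
```

```bash
for i in 1; do python3 -m crank '[[[0,0,-0.002],[0,0,0],-1],[[0,0,0],[0,0,0],-1],[[0,0,0],[0,0,0],-1]]'; done
python3 -m crank '[[[0,0,-0.001],[0,0,0],-1],[[0,0,0],[0,0,0],-1],[[0,0,0],[0,0,0],-1]]'
python3 -m crank '[[[0,0,-0.0005],[0,0,0],-1],[[0,0,0],[0,0,0],-1],[[0,0,0],[0,0,0],-1]]'
python3 -m crank '[[[0,0,-0.0005],[0,0,0],-1],[[0,0,0],[0,0,0],-1],[[0,0,0],[0,0,0],-1]]'
```

```text
clock: 17.1
tool_pos: [0.4964, -0.1407, 0.2213]
orientation: [180.0, 0.0, -76.3]
force: [-0.0, 0.8, 0.2]
opening: 0.0005
gripper_force: 0.0
clock: 17.4
tool_pos: [0.4964, -0.1407, 0.2203]
orientation: [180.0, 0.0, -76.3]
force: [-0.3, -0.8, 1.1]
opening: 0.0006
gripper_force: 0.0
clock: 17.7
tool_pos: [0.4964, -0.1407, 0.2199]
orientation: [-180.0, -0.0, -76.3]
force: [-0.5, 0.8, 0.4]
opening: 0.0007
gripper_force: 0.0
clock: 18.0
tool_pos: [0.4964, -0.1407, 0.2193]
orientation: [180.0, -0.0, -76.3]
force: [0.4, -0.5, 0.2]
opening: 0.0002
gripper_force: 0.0
```

```bash
python3 -m crank '[[[0,0,-0.0005],[0,0,0],-1],[[0,0,0],[0,0,0],-1],[[0,0,0],[0,0,0],-1]]'
python3 -m crank '[[[0,0,-0.0005],[0,0,0],-1],[[0,0,0],[0,0,0],-1],[[0,0,0],[0,0,0],-1]]'
python3 -m crank '[[[0,0,-0.0005],[0,0,0],-1],[[0,0,0],[0,0,0],-1],[[0,0,0],[0,0,0],-1]]'
```

```text
clock: 18.3
tool_pos: [0.4964, -0.1407, 0.2189]
orientation: [180.0, 0.0, -76.3]
force: [0.6, 0.5, -0.0]
opening: 0.0005
gripper_force: 0.0
clock: 18.6
tool_pos: [0.4964, -0.1407, 0.2184]
orientation: [180.0, 0.0, -76.3]
force: [0.8, 1.1, 0.2]
opening: -0.0001
gripper_force: 0.0
clock: 18.9
tool_pos: [0.4964, -0.1407, 0.2178]
orientation: [180.0, -0.0, -76.3]
force: [-0.4, -0.5, 0.7]
opening: 0.0003
gripper_force: 0.0
```

```bash
python3 -m crank '[[[0,0,-0.0007],[0,0,0],-1],[[0,0,0],[0,0,0],-1],[[0,0,0],[0,0,0],-1]]'
python3 -m crank '[[[0,0,-0.0007],[0,0,0],-1],[[0,0,0],[0,0,0],-1],[[0,0,0],[0,0,0],-1]]'
python3 -m crank '[[[0,0,-0.0007],[0,0,0],-1],[[0,0,0],[0,0,0],-1],[[0,0,0],[0,0,0],-1]]'
```

```text
clock: 19.2
tool_pos: [0.4964, -0.1407, 0.2171]
orientation: [180.0, 0.0, -76.3]
force: [0.6, -0.2, -0.4]
opening: 0.0004
gripper_force: 0.0
clock: 19.5
tool_pos: [0.4966, -0.1408, 0.2169]
orientation: [-180.0, -0.0, -76.3]
force: [-1.1, -0.1, 4.1]
opening: 0.0005
gripper_force: 2.1
clock: 19.8
tool_pos: [0.4966, -0.1408, 0.2162]
orientation: [-180.0, -0.0, -76.3]
force: [-1.2, -0.3, 5.0]
opening: 0.0002
gripper_force: 2.5
```

Contact comes at 0.217, and the pad then yields at about 5 N, so the rim is resting on the seat (z ≈ 0.183). I'll retreat and check once more.

```bash
python3 -m crank '[[[0,0,0.001],[0,0,0],-1],[[0,0,0.004],[0,0,0],-1],[[0,0,0.015],[0,0,0],-1],[[0,0,0.03],[0,0,0],-1],[[0,0,0.03],[0,0,0],-1],[[0,0,0.03],[0,0,0],-1],[[0,0,0],[0,0,0],-1],[[0,0,0],[0,0,0],-1],[[0,0,0],[0,0,0],-1],[[0,0,0],[0,0,0],-1]]'
python3 - <<'E'
from h import *
p,d=imaging.snapshot("scene"); cv2.imwrite("pics/s7.png",p)
cv2.imwrite("pics/c7.png",cv2.resize(p[130:330,220:440],None,fx=3,fy=3))
E
```

```text
clock: 20.8
tool_pos: [0.4959, -0.1406, 0.3247]
orientation: [179.9, 0.0, -76.3]
force: [-0.3, -0.1, -0.4]
opening: 0.0008
gripper_force: 0.0
```

View pics/c7.png

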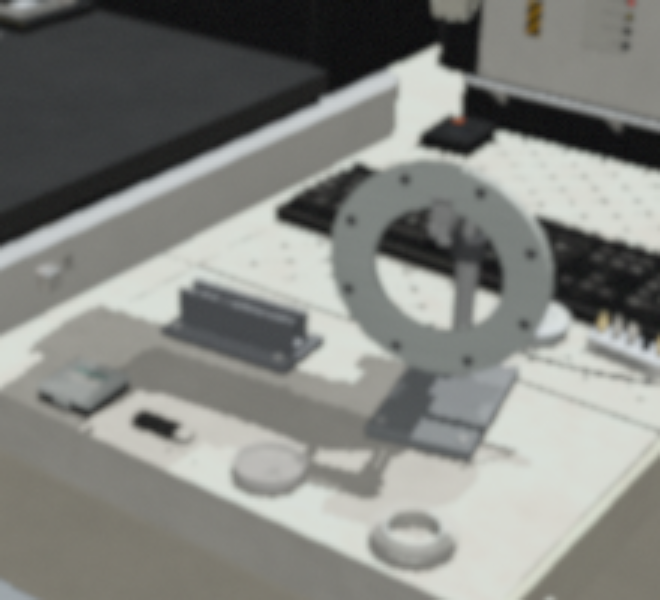

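The ring hangs upright on the hook at about (440,265). The bystanders look to be where they started, and the gripper is clear.

```bash
python3 -c "
from plant import close_job
print(close_job())"
```

```text
the job is handed in; nothing more can be done
None
```

The ring hangs fully home on the hook's seat (felt at about 183 mm), released with the gripper clear; the push on the hook stayed at about 11 N or less in the readings, and the job was handed in at about 21 s.

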